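Clamp a spice jar in the one-handed kitchen vice

ROBOT

A 7-joint arm with a two-finger parallel gripper is mounted at the origin on a cart in front of the work surface, level with it; the furniture and walls round the work are solid. World frame = base frame: x ahead of the robot, y to its left, z up, the work surface at z = 0. Lengths are in m, angles in rad, forces in N, time in s.
With the tool pointing down it reaches from about 0.425 to 0.925 m from the base axis. Payload 6.8 kg.
Tool frame: the origin (TCP) lies where the fingers leave the gripper's body, on its centre line; the fingertips stand 80 mm ahead of it and the grasp point (between the pads) lies 61 mm ahead of it (env.grip_point_offset is the distance from the TCP to the grasp point, in m); z points along the fingers, y is the direction in which the jaws open and shut (so a half turn about z gives the same grasp; the last joint's range is limited). The gripper opens to 88 mm and grips with 3 to 60 N. Pads are 20 mm wide; open, the fingers measure 115 mm over their backs; the gripper's body (75 mm by 178 mm) begins 61 mm behind the grasp point.
Start: joints at [-1.217, 0.477, 0.022, 1.555, -0.011, 1.109, -0.083], TCP at [0.301, 0.604, 0.303] pointing down, gripper open.
Joint ranges: [-2.96, 2.96], [-0.34, 2.1], [-1.41, 1.46], [0.24, 2.44], [-1.37, 4.51], [0.17, 1.92], [-2.96, 2.96]. Speed limits (rad/s): [2.39, 2.39, 3.14, 3.14, 3.14, 3.14, 3.14].

INTERFACE

Orientations are given as a unit quaternion [w, x, y, z].
In Python, from plant import env, fingers, solve_ik, get_obs, vision, job gives the robot as it stands. Calls block until the motion is done:
- env.move_pose(position, orientation): joint-space move of the TCP to a pose.
- env.move_linear(position, frame=None, v=0.15): straight line of the TCP; frame=None keeps the orientation; v is the mean speed in m/s.
- env.movej(angles): joint-space move.
- fingers.open_jaws() and fingers.close(squeeze=None): open the fingers fully, or close them until they stop; squeeze is the grip in N (None keeps the last).
- env.dwell(seconds).
- solve_ik(position, orientation): joint angles nearest the present ones, or None.
- get_obs(): the state.
- vision.snapshot(name): name is "scene" or "top" or "wrist"; returns a dict with "image" (400x640x3 uint8, red, green, blue), "z_map" (400x640 float32, m along the optical axis (not along the pixel's ray), 0 where there is no reading), "intrinsics" (3x3 intrinsics, pixels), "distortion" ([k1, k2, p1, p2, k3] as OpenCV has them; the pictures are not rectified), "origin" and "attitude" of the camera in the world; the wrist camera has in their place "tool_from_camera" (4x4, takes a point from camera to tool coordinates, whose origin is the TCP and whose axes are the flange's). Camera axes: x right, y up, looking along -z (the intrinsics and any distortion apply to the point x, -y, -z); pixel columns grow to the right and rows downward; lengths in m; the calibration is good to about 2 mm. A picture is of the moment at which its call begins: read the wrist's pose just before it.
A pose or a line that the arm cannot do raises env.PlanningError and nothing moves.
- job.sign_off(): hands the job in, once; it reports no verdict.
The state is a dict: "time": time; "joint_positions": joint angles; "dq": joint speeds; "tau": joint torques, N m; "eef_pos": TCP position; "eef_rot": TCP orientation; "contact_force": force on the tool from outside, world axes, zero at the start; "ft_torque": the same for the moment, N m; "opening": finger opening in m.
Only numpy, scipy, OpenCV 4.12 (cv2) and the standard library are available. Lean on these libraries where they do the work, as an engineer would, in place of code of your own. Each camera call takes 0.05 s, during which the arm holds its last target.

TASK

Stand the round spice jar upright on the plate of the one-handed kitchen vice, between its two jaws, and let go of it. Then tighten the vice's ratchet knob clockwise until you feel it slip and click, and stop there so that the jar is held firmly but not crushed: after about three clicks the knob meets a stop and would drive the jaw on. Do not knock over the salt shaker.

Things in the scene. Friction and masses are not known exactly. Their poses are not given: they have to be found in the camera images.
- spice_jar: Round spice jar with a wide round screw cap, loose, 0.07 to 0.16 kg, stands upright. Glass body 42 mm across, 85 mm high, then the cap 45 mm across from 85 to 106 mm above the underside. Take it by the cap. Origin: centre of the underside, z up.
- shaker: Salt shaker standing near the spice jar, loose, not to be knocked over: round, 44 mm across, narrower at the top, 90 mm high. Origin: centre of the underside, z up.
- vice: White kitchen vice fixed to the worktop, plate 10 mm thick, 100 mm in x, y -116 to +100 mm. Origin: on the worktop under it, z up. It clamps along its y: fixed jaw with a V of two rubber faces at the +y end (valley at x = 0, y = +61 mm), gear housing with the knob on top at the -y end (x +-36, y -111 to -45 mm). Jaws and housing stand 62 mm above the worktop.
- jaw: Moving jaw of the vice: flat sprung rubber pad, 58 mm wide. Origin: on the pad's face, mid width, level with the plate's top; axes as the vice's. It starts with its face between y = -2 and +7 mm of the vice. The knob drives it towards +y (the fixed jaw) through a gear; under load the pad gives way by some mm.
- knob: Round ribbed ratchet knob, 48 mm across, 34 mm high, on the gear housing at x = 0, y = -78 mm of the vice; underside 71 mm, top 105 mm above the worktop. Origin: centre of its underside, z up along the turning axis. Clockwise from above tightens (its yaw falls), 2 to 4 rad in all, so in several grasps; it stays where it is let go; turning it back loosens.
- jar_place (a point): Where the jar's underside centre goes: on the vice's plate (10 mm above the worktop), between the jaws, at x = 0, y = +34 mm of the vice; axes as the vice's. A jar seated in the V of the fixed jaw has its axis at about y = +37 mm, so here it stands some 3 mm short of the V; the jaw pushes it home.
- knob_top (a point): Centre of the knob's top. Torque at the knob: about 0.2 N m of dry friction running free (when the hand pauses this part may vanish or reverse), rising with the jar clamped by 0.25 to about 0.5 N m; there the ratchet slips: it stops rising and ripples by some 0.05, one click each 0.3 rad. After 0.95 rad of slip comes a stop; turning on drives the jaw at rising torque and crushes the jar.
Mind the look-alikes: they are no part of the job. Leave any green or orange look-alike of the spice_jar alone.

How it is judged:
By the outcome, as a careful person would: the job done as asked, in the order asked, and still so for the second after the job is handed in, with the robot touching nothing.
It also fails if it takes over 72 s, if anything falls off the work surface, if the arm or the gripper's body presses on something with over 40 N, if the wrist force passes 120 N, or if a joint passes its speed limit or range.

## Working session

There is one attempt and no reset: what is moved stays moved. The work goes in short steps, each a Python script; the robot and the scene stay as the last script left them, time stands still between calls to the robot, and variables do not carry over. Pictures are saved under pics/ and viewed, and the job is handed in when it is done.

```bash
ls; mkdir -p pics
python3 - <<'E'
from plant import env, fingers, solve_ik, get_obs, vision, job
import cv2
for n in ("scene","top","wrist"):
    s=vision.snapshot(n); cv2.imwrite(f"pics/{n}0.png",s["image"][:,:,::-1])
    print(n,s["intrinsics"].tolist(),s["distortion"],s.get("origin"),s.get("attitude"),s.get("tool_from_camera"))
o=get_obs(); print(o)
E
```

```text
pics
scene [[404.5957785829402, 0.0, 321.6868953067682], [0.0, 404.5957785829402, 201.25279092016055], [0.0, 0.0, 1.0]] [0.03525066 0.         0.         0.         0.        ] [-0.16209582 -0.56687989  0.74478412] [ 0.8248864   0.42043742 -0.17338411 -0.335757  ] None
top [[474.5626670388536, 0.0, 318.2895039397962], [0.0, 474.5626670388536, 198.62043755327153], [0.0, 0.0, 1.0]] [0.03109324 0.         0.         0.         0.        ] [0.31961204 0.0813085  1.29391575] [-0.6956374  -0.04638537  0.04343381  0.71557705] None
wrist [[301.05054062725975, 0.0, 320.0429336579127], [0.0, 301.05054062725975, 201.81118701160614], [0.0, 0.0, 1.0]] [-0.02482687  0.          0.          0.          0.        ] None None [[-7.59941177e-04  9.63630492e-01  2.67237156e-01  7.30893571e-02]
 [ 9.99997913e-01  2.25527217e-04  2.03046124e-03 -1.08114293e-03]
 [ 1.89634511e-03  2.67238142e-01 -9.63628652e-01 -8.25335251e-02]
 [ 0.00000000e+00  0.00000000e+00  0.00000000e+00  1.00000000e+00]]
{'time': 0.15, 'joint_positions': array([-1.21709061,  0.47762438,  0.02234358,  1.55619977, -0.01151591,
        1.10927546, -0.08312513]), 'dq': array([ 0.00237229, -0.0022937 , -0.0001572 , -0.00397918, -0.00088029,
       -0.0009128 , -0.00015989]), 'tau': array([ 2.84302718e-03, -5.83289230e+01,  1.53683949e+00, -2.72881186e+01,
       -5.41927305e-02,  1.44745872e-02,  1.21625330e-04]), 'eef_pos': array([0.30059719, 0.60399037, 0.3019058 ]), 'eef_rot': array([-1.18288286e-04,  2.28862025e-01,  9.73458627e-01, -6.79352586e-04]), 'contact_force': array([-0.29942462, -0.39220646,  0.23364713]), 'ft_torque': array([-0.01775272, -0.00968064,  0.00654046]), 'opening': 0.08782571711155683}
```

View pics/scene0.png

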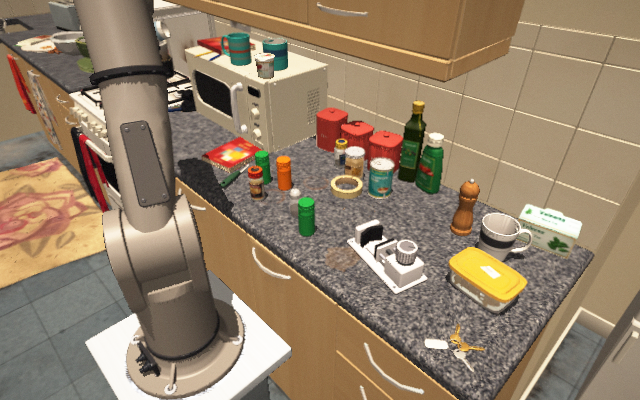

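View pics/top0.png

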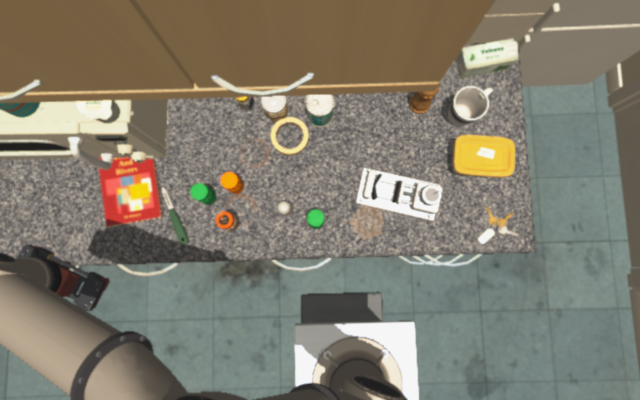

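View pics/wrist0.png

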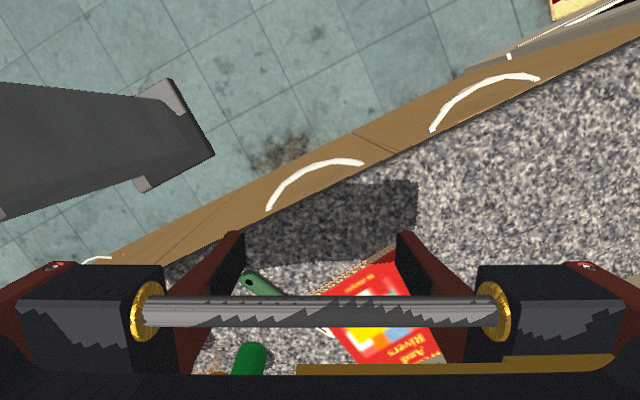

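Run:
```python
import cv2,numpy as np
a=cv2.imread("pics/scene0.png")[130:300,200:440]; b=cv2.imread("pics/top0.png")[90:260,170:460]
cv2.imwrite("pics/c1.png",cv2.resize(a,None,fx=3.2,fy=3.2,interpolation=cv2.INTER_CUBIC))
cv2.imwrite("pics/c2.png",cv2.resize(b,None,fx=2.7,fy=2.7,interpolation=cv2.INTER_CUBIC))
```

```text
(no output)
```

View pics/c1.png

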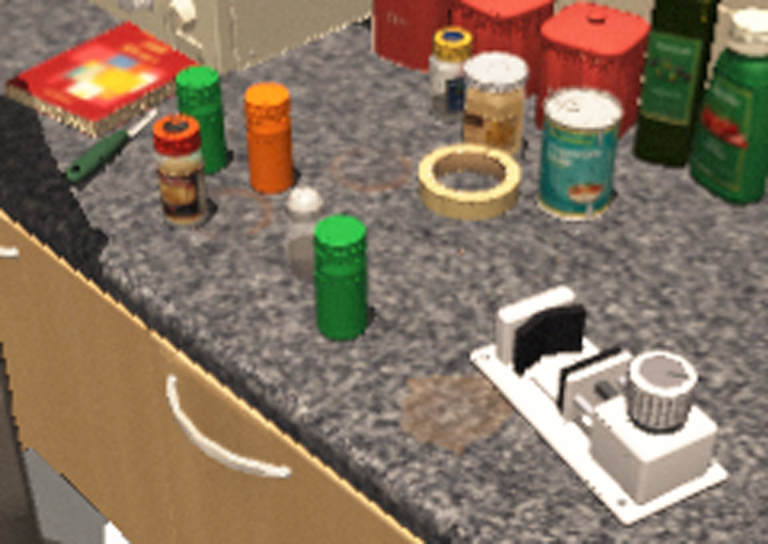

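View pics/c2.png

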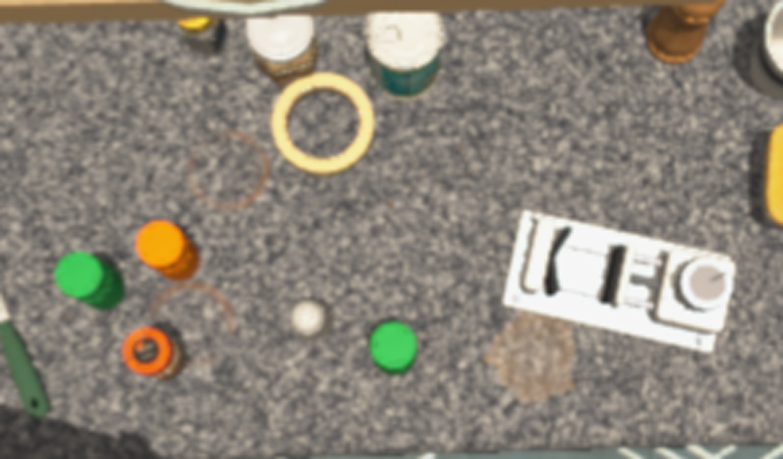

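The candidates are:
- Red-capped glass jar: scene (256,183), top (225,220).
- Green jars: scene (263,165) and (307,217).
- Orange jar: scene (285,172).
- Yellow-capped small jar: scene (341,150).
- White-lidded jar: scene (355,160).

By the description I choose the red-capped jar. The glass shaker is at scene (295,205), top (284,207). I'll measure next.

```bash
cat > h.py <<'E'
import numpy as np, cv2
from scipy.spatial.transform import Rotation as R
from plant import env, fingers, solve_ik, get_obs, vision, job
def q2R(q): return R.from_quat([q[1],q[2],q[3],q[0]]).as_matrix()
def R2q(M):
    q=R.from_matrix(M).as_quat(); return np.array([q[3],q[0],q[1],q[2]])
def snap(n):
    o=get_obs(); s=vision.snapshot(n)
    if n=="wrist":
        T=np.eye(4);T[:3,:3]=q2R(o["eef_rot"]);T[:3,3]=o["eef_pos"]; s["T"]=T@s["tool_from_camera"]
    else:
        T=np.eye(4);T[:3,:3]=q2R(s["attitude"]);T[:3,3]=s["origin"]; s["T"]=T
    return s
def cloud(s):
    h,w=s["z_map"].shape
    u,v=np.meshgrid(np.arange(w),np.arange(h))
    p=cv2.undistortPoints(np.stack([u,v],-1).reshape(-1,1,2).astype(np.float64),s["intrinsics"],s["distortion"]).reshape(h,w,2)
    z=s["z_map"].astype(float)
    P=np.stack([p[...,0]*z,-p[...,1]*z,-z],-1)
    W=P@s["T"][:3,:3].T+s["T"][:3,3]; W[z==0]=np.nan
    return W
def ray_z(s,uv,zw):
    p=cv2.undistortPoints(np.array(uv,float).reshape(-1,1,2),s["intrinsics"],s["distortion"]).reshape(-1,2)
    d=np.c_[p[:,0],-p[:,1],-np.ones(len(p))]@s["T"][:3,:3].T; o=s["T"][:3,3]
    return o+d*((zw-o[2])/d[:,2])[:,None]
def down(yaw):  # tool z down, tool y (opening) along world angle yaw
    y=np.array([np.cos(yaw),np.sin(yaw),0]); z=np.array([0,0,-1.]); x=np.cross(y,z)
    return R2q(np.c_[x,y,z])
E
python3 - <<'E'
from h import *
np.set_printoptions(precision=4,suppress=True)
s=snap("top"); W=cloud(s); np.save("Wt.npy",W)
for n,(u,v) in dict(jar=(218,218),jar2=(225,212),green=(316,217),shak=(284,207),knob=(431,194),table=(300,240),plate=(367,200),orange=(230,180)).items(): print(n,W[v,u])
t=W[205:235,205:250].reshape(-1,3); k=t[(t[:,2]>.095)&(t[:,2]<.115)]; print("jar cap",len(k),k.min(0),k.max(0),np.median(k,0), t[:,2].max())
t=W[195:222,272:298].reshape(-1,3); k=t[(t[:,2]>.05)]; print("shaker",len(k),k.min(0),k.max(0))
t=W[165:220,350:445].reshape(-1,3); k=t[(t[:,2]>.097)&(t[:,2]<.115)]; print("knob",len(k),k.min(0),k.max(0),k.mean(0))
k=t[(t[:,2]>.004)]
r=cv2.minAreaRect(k[:,:2].astype(np.float32)); print(r,cv2.boxPoints(r))
s=snap("scene"); W=cloud(s); 
t=W[165:203,245:270].reshape(-1,3); k=t[(t[:,2]>.02)&(t[:,2]<.12)]; print("jar sc",k.min(0),k.max(0))
t=W[235:265,385:425].reshape(-1,3); k=t[(t[:,2]>.098)&(t[:,2]<.12)]; print("knob sc",len(k),k.min(0),k.max(0),k.mean(0))
for uv in ((341,143),(355,150)): print(W[uv[1],uv[0]])
E
```

```text
jar [0.4293 0.3362 0.1105]
jar2 [0.4445 0.32   0.104 ]
green [0.4251 0.0912 0.1061]
shak [0.4548 0.1725 0.0872]
knob [ 0.4749 -0.1996  0.1073]
table [ 0.3731  0.1373 -0.0002]
plate [ 0.4764 -0.0483  0.008 ]
orange [0.5257 0.3069 0.1049]
jar cap 247 [0.4042 0.2999 0.0955] [0.4472 0.3427 0.1119] [0.4261 0.3214 0.1058] nan
shaker 167 [0.4397 0.1564 0.0515] [0.4743 0.1913 0.0935]
knob 296 [ 0.45   -0.226   0.0975] [ 0.4984 -0.1763  0.1117] [ 0.4739 -0.2     0.105 ]
((0.49698278307914734, -0.13150595128536224), (0.2576483190059662, 0.14979353547096252), 88.30274200439453) [[ 0.4183 -0.2581]
 [ 0.568  -0.2625]
 [ 0.5757 -0.005 ]
 [ 0.4259 -0.0005]]
jar sc [0.4033 0.2952 0.0201] [0.5176 0.3886 0.1078]
knob sc 267 [ 0.4486 -0.2273  0.0981] [ 0.4996 -0.1796  0.1085] [ 0.4711 -0.2048  0.1047]
[0.7507 0.2675 0.0964]
[0.7384 0.1931 0.1034]
```

Run:
```python
import cv2
a=cv2.imread("pics/top0.png")[155:230,345:455]
cv2.imwrite("pics/c3.png",cv2.resize(a,None,fx=7,fy=7,interpolation=cv2.INTER_CUBIC))
```

```text
(no output)
```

View pics/c3.png

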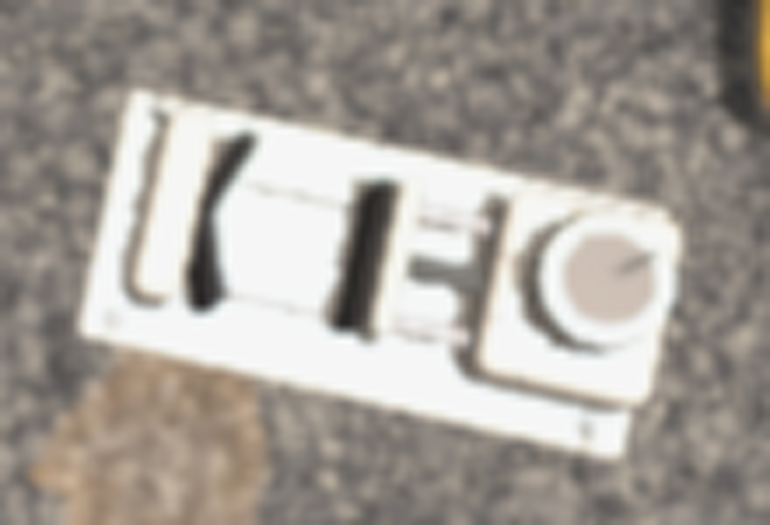

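```bash
cat > vice.py <<'E'
from h import *
E
python3 - <<'E'
from h import *
np.set_printoptions(precision=4,suppress=True)
s=snap("top")
c=np.array([(133,92),(82,333),(622,457)],float); px=(c+.5)/7-.5+[345,155]
P=ray_z(s,px,0.010); print(P, np.linalg.norm(P[0]-P[1]),np.linalg.norm(P[2]-P[1]))
# vice: +y toward jaw end; TL=( +x? ) 
ey=(P[1]-P[2])[:2]; a1=np.arctan2(ey[1],ey[0])-np.pi/2
ex=(P[0]-P[1])[:2]; a2=np.arctan2(ex[1],ex[0]); print(a1,a2)
k=np.array([(607,277)],float); K=ray_z(s,(k+.5)/7-.5+[345,155],0.105)[0]; print("knob px",K)
L=np.array([[50,100],[-50,100],[-50,-116.]])/1000
# rigid fit
A=L-L.mean(0);B=P[:,:2]-P[:,:2].mean(0);H=A.T@B;th=np.arctan2(H[0,1]-H[1,0],H[0,0]+H[1,1])
Rm=np.array([[np.cos(th),-np.sin(th)],[np.sin(th),np.cos(th)]]);o=P[:,:2].mean(0)-Rm@L.mean(0)
print("th",th,"o",o,"res",P[:,:2]-(L@Rm.T+o)); print("knob",Rm@[0,-.078]+o,"place",Rm@[0,.034]+o)
E
```

```text
[[ 0.5658 -0.0424  0.01  ]
 [ 0.4711 -0.0188  0.01  ]
 [ 0.417  -0.2251  0.01  ]] 0.09753971563184459 0.21331391658981794
-0.25656425965196683 -0.24437904213616743
knob px [ 0.4748 -0.2009  0.105 ]
th -0.2520780223213224 o [ 0.4938 -0.1267] res [[-0.0014 -0.0001]
 [ 0.0008 -0.0014]
 [ 0.0006  0.0014]]
knob [ 0.4743 -0.2022] place [ 0.5023 -0.0938]
```

Jar cap centre is about (0.426, 0.321) with its top at 0.106, as it should be. Vice yaw is −0.255. The knob is at (0.4745, −0.2015), and two methods agree within 1 mm. Next I'll pick the jar.

Run:
```python
from h import *
np.set_printoptions(precision=4,suppress=True)
jx,jy=0.4258,0.3213
cands=[]
for y in (np.pi/2,-np.pi/2):
    q=solve_ik([jx,jy,.26],down(y)); print(y,q)
    if q is not None: cands.append((abs(q-get_obs()["joint_positions"]).max(),y))
y=min(cands)[1]
for yy in (-.255,-.255+np.pi):
    print('place',yy,solve_ik([.502,-.0935,.26],down(yy)))
    print('knob',yy,solve_ik([.4745,-.2015,.26],down(yy)))
env.move_pose([jx,jy,.26],down(y)); o=get_obs(); print(o["time"],o["eef_pos"],o["joint_positions"])
s=snap("wrist"); cv2.imwrite("pics/w1.png",s["image"][:,:,::-1])
W=cloud(s); m=(abs(W[...,0]-jx)<.04)&(abs(W[...,1]-jy)<.04)&(W[...,2]>.098)&(W[...,2]<.115); k=W[m]; print(len(k),k.min(0) if len(k) else 0,k.max(0) if len(k) else 0)
```

```text
1.5707963267948966 [-0.7632  0.2935 -0.0002  1.9382  0.0001  0.9099  0.8073]
-1.5707963267948966 [-1.2822  0.3373  0.6427  1.9707 -0.2534  0.9129 -2.0809]
place -0.255 [-0.5546  0.3149  0.7527  2.0253 -0.2734  0.9014  0.0902]
knob -0.255 [-0.4705  0.3833  0.9488  2.0211 -0.3897  0.9275  0.4288]
place 2.8865926535897932 [ 0.9811  0.5124 -1.1765  1.9338  0.5442  1.0638  2.4565]
knob 2.8865926535897932 [-0.6458  0.5878  1.2885  2.0278 -0.6654  1.0405 -2.4291]
1.4917 [0.4256 0.3226 0.2603] [-0.7641  0.2937 -0.0013  1.937  -0.0002  0.9099  0.8065]
2133 [0.4034 0.3014 0.0982] [0.4461 0.3438 0.1085]
```

View pics/w1.png

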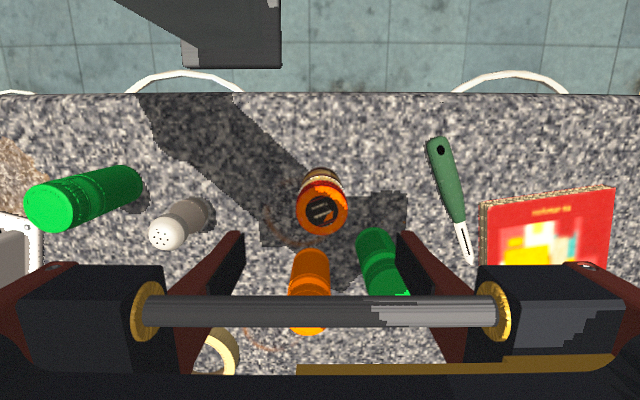

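The picture shows the red-capped jar centred at (322,208) between the open fingers. The shaker is clear on the left at (165,232). The green jar is at (385,260) and the orange at (310,280). I'll check how close the green one is to the finger, then descend.

Run:
```python
from h import *
np.set_printoptions(precision=4,suppress=True)
W=np.load("Wt.npy"); t=W[178:212,185:245].reshape(-1,3); k=t[(t[:,2]>.097)&(t[:,2]<.115)]
for m in (k[:,1]>.335,k[:,1]<.335): print(k[m].min(0),k[m].max(0))
x,y=.4252,.322
g=k[k[:,1]>.335]
d=np.abs(g[:,:2]-[x,y]); print("green rel min x",(g[:,0]-x).min())
if (g[:,0]-x).min()>.025:
    env.move_linear([x,y,.155+.0],None,v=.1)
    o=get_obs(); print(o["time"],o["eef_pos"],o["contact_force"])
    fingers.close(squeeze=25); o=get_obs(); print(o["time"],o["opening"],o["contact_force"])
    env.move_linear([x,y,.165],None,v=.05)
    o=get_obs(); print(o["time"],o["eef_pos"],o["opening"],o["contact_force"])
    s=snap("wrist"); cv2.imwrite("pics/w2.png",s["image"][:,:,::-1])
```

```text
[0.4773 0.3635 0.0975] [0.5209 0.4089 0.1109]
[0.4468 0.2877 0.0975] [0.5311 0.3312 0.112 ]
green rel min x 0.05210127743405768
2.7417 [0.4255 0.3223 0.1556] [-0.2029 -0.1992  0.2706]
3.4917 0.04417326910205029 [ 0.326  -0.5478  0.1504]
3.8417 [0.4254 0.3221 0.1655] 0.044412629752160405 [ 0.568  -0.2275 -1.1401]
```

View pics/w2.png

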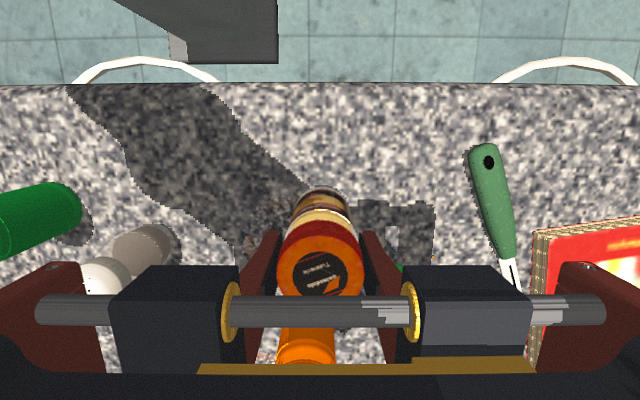

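The jar is held: opening 44.4 mm and about 1.1 N of weight. I'll lift it and carry it over the vice.

Run:
```python
from h import *
np.set_printoptions(precision=4,suppress=True)
env.move_linear([.4252,.322,.31],None,v=.2)
px,py=.5023,-.0937
env.move_pose([px,py,.31],down(-.255)); o=get_obs(); print(o["time"],o["eef_pos"],o["opening"],o["joint_positions"])
s=snap("wrist"); cv2.imwrite("pics/w3.png",s["image"][:,:,::-1]); np.savez("w3.npz",T=s["T"],z=s["z_map"])
s=snap("top"); cv2.imwrite("pics/t3.png",s["image"][:,:,::-1])
```

```text
6.325 [ 0.5026 -0.0923  0.3098] 0.04407004015181782 [-0.3887  0.2097  0.5225  1.9615 -0.1241  1.0016 -0.0606]
```

View pics/w3.png

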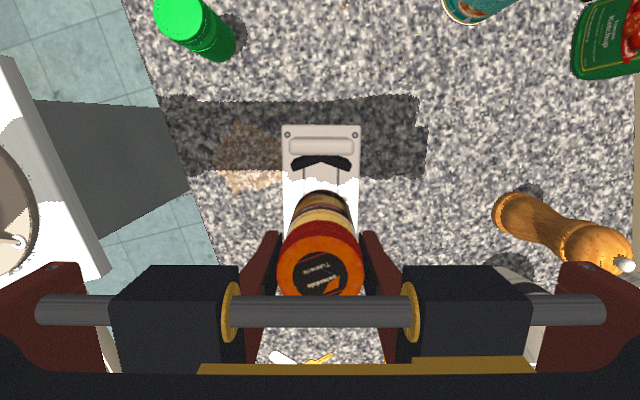

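View pics/t3.png

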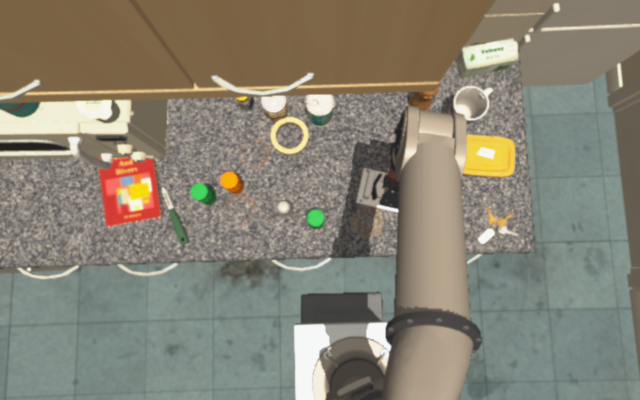

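The wrist picture shows the held jar over the vice, with the plate's end corners near (282,126) and (361,125) and the V jaw at (322,163). I'll measure from a crop.

Run:
```python
import cv2
a=cv2.imread("pics/w3.png")[110:240,265:380]
cv2.imwrite("pics/c4.png",cv2.resize(a,None,fx=4.6,fy=4.6,interpolation=cv2.INTER_CUBIC))
```

```text
(no output)
```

View pics/c4.png

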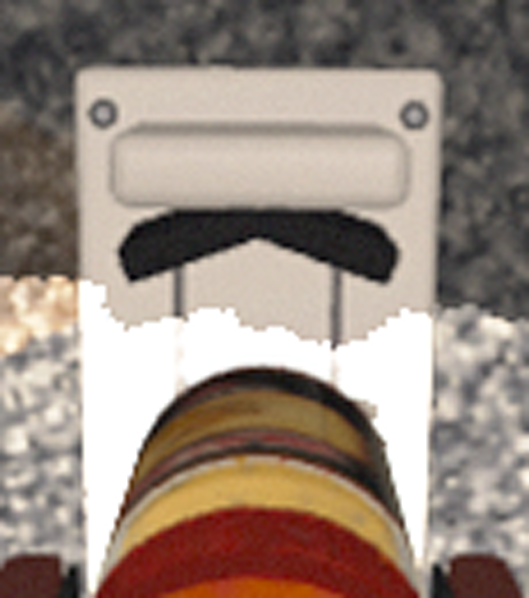

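Run:
```python
from h import *
np.set_printoptions(precision=4,suppress=True)
s=vision.snapshot("wrist"); s["T"]=np.load("w3.npz")["T"]
f=lambda c:(np.array(c,float)+.5)/4.6-.5+[265,110]
P=ray_z(s,f([(76,70),(442,70)]),.010); V=ray_z(s,f([(258,236)]),.062)[0]
print(P,np.linalg.norm(P[0]-P[1])); m=P.mean(0)[:2]; d=(P[1]-P[0])[:2]; th=np.arctan2(d[1],d[0]); print("th",th)
th=-.254; R2=np.array([[np.cos(th),-np.sin(th)],[np.sin(th),np.cos(th)]])
o=m-R2@[0,.1]; o2=V[:2]-R2@[0,.061]; print("o",o,o2); 
for q in(o,o2): print("place",q+R2@[0,.034],"knob",q+R2@[0,-.078])
# jar axis from wrist: cap cloud
W=cloud(s); c=W[225:300,270:370].reshape(-1,3); e=get_obs()["eef_pos"]
k=c[(c[:,2]>e[2]-.061-.002)&(c[:,2]<e[2]-.045)]; L=(k[:,:2]-e[:2])@R2; print("cap rel to tcp in vice axes",L.min(0),L.max(0))
```

```text
[[ 0.4715 -0.0183  0.01  ]
 [ 0.5665 -0.0428  0.01  ]] 0.09810865499709563
th -0.2526506147379886
o [ 0.4939 -0.1274] [ 0.494  -0.1258]
place [ 0.5024 -0.0945] knob [ 0.4743 -0.2029]
place [ 0.5026 -0.0929] knob [ 0.4744 -0.2013]
cap rel to tcp in vice axes [-0.0264 -0.0129] [0.0248 0.0203]
```

Every estimate agrees within about 1 mm, with the place at (0.5025, −0.0937). I'll lower until contact.

Run:
```python
from h import *
np.set_printoptions(precision=4,suppress=True)
px,py=.5025,-.0937
env.move_linear([px,py,.20],None,v=.15); o=get_obs();f0=o["contact_force"]; print(o["time"],o["eef_pos"],f0)
e=np.array([px,py])-o["eef_pos"][:2]; print("err",e)
if np.abs(e).max()<.003: px+=e[0];py+=e[1]
env.move_linear([px,py,.1695],None,v=.08)
z=.1695; f0=get_obs()["contact_force"]
while z>.1625:
    z-=.001; env.move_linear([px,py,z],None,v=.03); o=get_obs(); df=o["contact_force"]-f0; print(round(z,4),o["eef_pos"],df)
    if df[2]>2.0 or np.abs(df[:2]).max()>4: break
print(o["time"])
s=snap("wrist"); cv2.imwrite("pics/w4.png",s["image"][:,:,::-1])
s=snap("scene"); cv2.imwrite("pics/s4.png",cv2.resize(s["image"][200:300,320:450,::-1],None,fx=5,fy=5,interpolation=cv2.INTER_CUBIC))
```

```text
7.3583 [ 0.503  -0.0938  0.2007] [ 0.3671  0.2792 -1.161 ]
err [-0.0005  0.0001]
0.1685 [ 0.5022 -0.0936  0.1688] [-0.8471  0.2975  0.5032]
0.1675 [ 0.502  -0.0935  0.1675] [-0.1027 -0.3221  0.2322]
0.1665 [ 0.5019 -0.0936  0.1665] [-0.7448  0.856   0.1296]
0.1655 [ 0.5019 -0.0936  0.1654] [-0.4248 -0.1175  0.0164]
0.1645 [ 0.5023 -0.0937  0.1649] [-0.5526  0.0492  6.2336]
9.1417
```

View pics/w4.png

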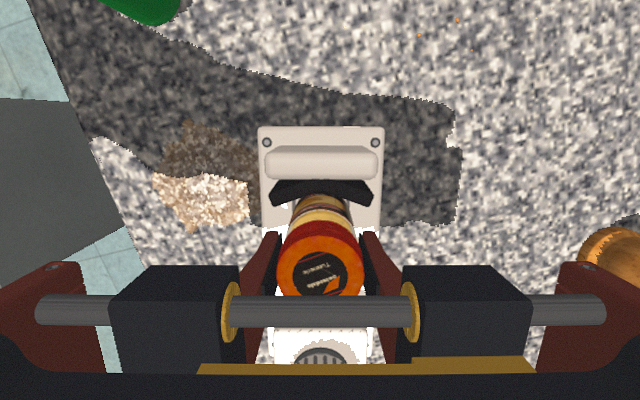

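View pics/s4.png

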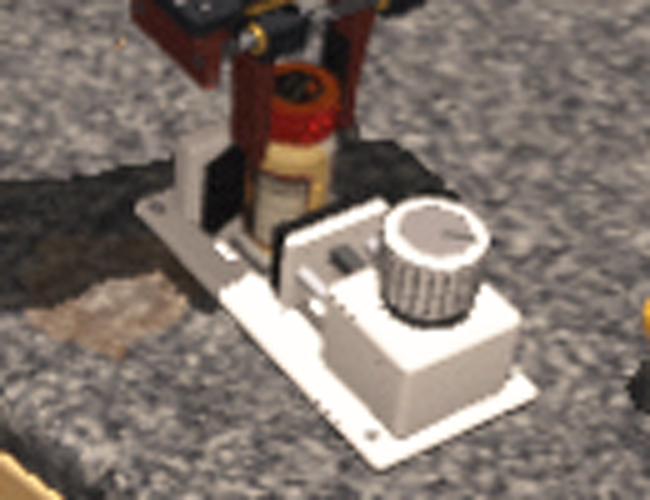

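The jar is seated on the plate: contact came at the expected height, upright between the jaws. I'll release it and retreat.

Run:
```python
from h import *
np.set_printoptions(precision=4,suppress=True)
o=get_obs(); p=o["eef_pos"].copy()
env.move_linear([.5021,-.0937,.1652],None,v=.03)
print(get_obs()["contact_force"])
fingers.open_jaws(); 
env.move_linear([.5021,-.0937,.26],None,v=.15); o=get_obs(); print(o["time"],o["contact_force"])
s=snap("wrist"); cv2.imwrite("pics/w5.png",s["image"][:,:,::-1]);W=cloud(s)
th=-.254; R2=np.array([[np.cos(th),-np.sin(th)],[np.sin(th),np.cos(th)]]); O=np.array([.494,-.1266])
L=np.c_[(W.reshape(-1,3)[:,:2]-O)@R2,W.reshape(-1,3)[:,2]]
k=L[(abs(L[:,0])<.04)&(abs(L[:,1]-.034)<.035)&(L[:,2]>.108)&(L[:,2]<.125)]; print("cap in vice",len(k),k.min(0),k.max(0))
for yaw in np.arange(2.0,3.3,.2):
    q=solve_ik([.4744,-.2018,.26],down(yaw)); print(round(yaw,2),q)
```

```text
[ 0.1097  0.6179 -0.6625]
11.1 [ 0.1294 -0.1661 -0.1137]
cap in vice 2317 [-0.0207  0.0104  0.1083] [0.0216 0.0535 0.119 ]
2.0 [ 0.156   0.2641  0.148   1.986  -0.0494  0.8948  2.3298]
2.2 [ 0.1838  0.264   0.115   1.9841 -0.0384  0.8955  2.5188]
2.4 [ 0.2113  0.264   0.0825  1.9824 -0.0275  0.8962  2.7081]
2.6 [ 0.2385  0.2643  0.0503  1.9806 -0.0168  0.8971  2.8976]
2.8 [-0.6452  0.5879  1.2885  2.0277 -0.6655  1.0405 -2.5151]
3.0 [-0.6064  0.5104  1.1902  2.0264 -0.5725  0.9922 -2.4097]
3.2 [-0.588   0.4845  1.1516  2.0257 -0.5389  0.9774 -2.2442]
```

View pics/w5.png

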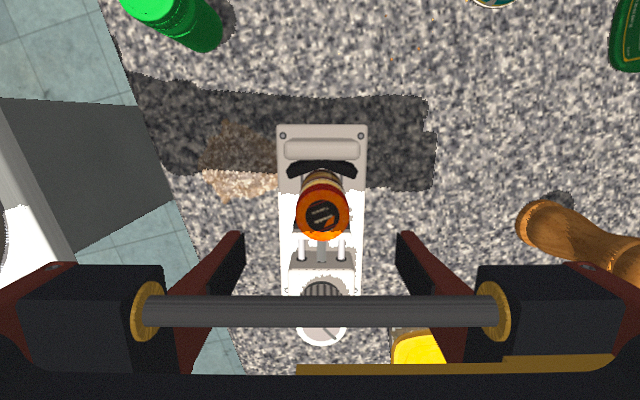

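The jar stands upright at vice (0.000, 0.032), released. Next I'll go over the knob.

Run:
```python
from h import *
np.set_printoptions(precision=4,suppress=True)
k=np.array([.4744,-.2018])
env.move_pose([k[0],k[1],.24],down(2.4)); o=get_obs(); print(o["time"],o["eef_pos"],o["joint_positions"])
s=snap("wrist"); cv2.imwrite("pics/w6.png",s["image"][:,:,::-1]);W=cloud(s).reshape(-1,3)
m=W[(np.hypot(W[:,0]-k[0],W[:,1]-k[1])<.035)&(W[:,2]>.1)&(W[:,2]<.112)]
print(len(m),m.min(0),m.max(0),(m.min(0)+m.max(0))/2)
```

```text
13.4667 [ 0.4744 -0.2017  0.2399] [ 0.232   0.2904  0.0583  1.9997 -0.0222  0.8522  2.7022]
2998 [ 0.4481 -0.227   0.1   ] [ 0.4977 -0.1774  0.1077] [ 0.4729 -0.2022  0.1039]
```

View pics/w6.png

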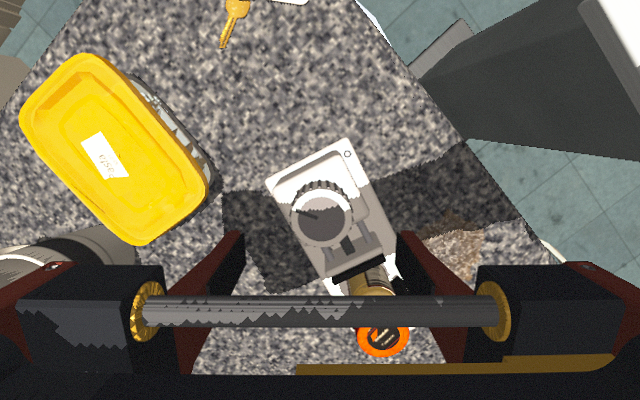

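The knob is centred under the gripper at (320,213), pointer mark visible, and the jar cap is at (383,335). I'll descend and close gently.

Run:
```python
from h import *
np.set_printoptions(precision=4,suppress=True)
k=np.array([.4741,-.2018])
env.move_linear([k[0],k[1],.153],None,v=.1); o=get_obs(); print(o["time"],o["eef_pos"],o["contact_force"],o["ft_torque"])
fingers.close(squeeze=15); o=get_obs(); print(o["time"],o["eef_pos"],o["opening"],o["contact_force"],o["ft_torque"])
fingers.close(squeeze=45); o=get_obs(); print(o["time"],o["eef_pos"],o["opening"],o["contact_force"],o["ft_torque"],o["joint_positions"])
```

```text
14.5333 [ 0.4745 -0.202   0.1535] [ 0.1585 -0.1318 -0.3339] [0.0749 0.0801 0.0125]
15.2333 [ 0.4739 -0.2015  0.1531] 0.04796528021953142 [-2.2053  2.0853  3.7679] [ 0.4701  0.4768 -0.0246]
15.45 [ 0.4738 -0.2015  0.1531] 0.047271120106693175 [-2.1416  2.3879  5.9975] [ 0.6464  0.6488 -0.0854] [ 0.2421  0.4206  0.0478  2.0625 -0.0322  0.6599  2.7113]
```

```bash
cat > turn.py <<'E'
from h import *
import sys, json, os
np.set_printoptions(precision=3,suppress=True)
def turn(n,step,log="tlog.json",stop=None):
    st=json.load(open(log)) if os.path.exists(log) else None
    if st is None:
        q=get_obs()["joint_positions"]; st=dict(q=list(map(float,q)),rows=[])
    q=np.array(st["q"])
    for i in range(n):
        q[6]-=step; env.movej(q); o=get_obs()
        yaw=np.arctan2(*q2R(o["eef_rot"])[:2,1][::-1])
        r=[o["time"],q[6],o["joint_positions"][6],yaw,o["ft_torque"][2],o["tau"][6],*o["contact_force"],o["opening"]]
        st["rows"].append(list(map(float,r))); print(np.array(r))
        st["q"]=list(map(float,q)); json.dump(st,open(log,"w"))
        if stop and stop(st["rows"]): print("STOP");break
E
python3 -c "
from turn import *
turn(4,.1)"
```

```text
[15.7    2.611  2.614  2.302 -0.231 -0.13  -2.411  2.098  4.332  0.047]
[15.95   2.511  2.515  2.204 -0.238 -0.109 -2.357  2.039  4.924  0.047]
[16.2    2.411  2.415  2.104 -0.231  0.001 -3.19   2.999  5.398  0.048]
[16.45   2.311  2.315  2.004 -0.189  0.001 -2.335  2.933  5.106  0.047]
```

```bash
python3 -c "
from turn import *
turn(14,.1,stop=lambda r: abs(r[-1][4]+.21)>.12)"
```

```text
[16.7    2.211  2.215  1.904 -0.239  0.001 -2.767  2.476  4.845  0.047]
[16.95   2.111  2.115  1.804 -0.198 -0.002 -2.688  3.136  5.531  0.048]
[17.2    2.011  2.015  1.704 -0.151 -0.002 -3.729  4.367  5.31   0.048]
[17.45   1.911  1.915  1.604 -0.249 -0.002 -3.521  3.694  6.334  0.048]
[17.7    1.811  1.815  1.504 -0.268 -0.002 -2.869  3.895  5.745  0.047]
[17.95   1.711  1.715  1.404 -0.17  -0.002 -2.493  4.691  6.337  0.047]
[18.2    1.611  1.615  1.304 -0.237 -0.002 -3.348  5.319  6.158  0.048]
[18.45   1.511  1.515  1.204 -0.247 -0.001 -4.278  5.869  6.672  0.047]
[18.7    1.411  1.415  1.104 -0.18  -0.032 -3.4    5.468  5.634  0.047]
[18.95   1.311  1.315  1.004 -0.095 -0.071 -2.179  5.693  7.073  0.047]
[19.2    1.211  1.215  0.905 -0.098 -0.113 -3.751  6.007  5.455  0.047]
[19.45   1.111  1.115  0.805 -0.084 -0.154 -3.098  5.775  5.675  0.048]
STOP
```

The load has been rising since about q7 1.45. The resting joint-7 torque is a clean measure of it, at 0.041 N m per 0.1 rad. I'll go on until it stops rising.

```bash
python3 -c "
from turn import *
turn(10,.1,stop=lambda r: abs(r[-1][5])-abs(r[-2][5])<.02)"
```

```text
[19.7    1.011  1.015  0.705 -0.073 -0.192 -3.257  6.414  5.515  0.048]
[19.95   0.911  0.915  0.605  0.078 -0.228 -2.409  6.253  5.344  0.047]
[20.2    0.811  0.815  0.505 -0.013 -0.235 -2.282  5.153  5.592  0.047]
STOP
```

```bash
python3 -c "
from turn import *
turn(4,.05)"
```

```text
[20.45   0.761  0.765  0.456  0.038 -0.112 -1.496  5.493  5.612  0.048]
[20.7    0.711  0.715  0.406  0.004 -0.113 -1.645  6.503  5.072  0.047]
[20.95   0.661  0.665  0.356  0.03  -0.112 -0.89   4.971  5.444  0.048]
[21.2    0.611  0.616  0.306  0.002 -0.105 -1.652  6.267  4.566  0.047]
```

```bash
cat >> turn.py <<'E'
def avg(n=8):
    a=[]
    for _ in range(n):
        env.dwell(.02); o=get_obs(); a.append([o["ft_torque"][2],o["tau"][6]])
    a=np.array(a); print("avg",a.mean(0),a.std(0),round(o["time"],2))
E
python3 -c "
from turn import *
avg()
for i in range(3):
    turn(1,.05); avg()
s=snap('scene'); cv2.imwrite('pics/s7.png',cv2.resize(s['image'][200:300,320:450,::-1],None,fx=5,fy=5,interpolation=cv2.INTER_CUBIC))
"
```

```text
avg [ 0.008 -0.032] [0.025 0.017] 21.33
[21.583  0.561  0.566  0.256  0.052 -0.117 -2.063  6.084  4.917  0.047]
avg [ 0.023 -0.044] [0.013 0.017] 21.72
[21.967  0.511  0.516  0.206 -0.    -0.123 -2.058  6.144  5.194  0.047]
avg [ 0.035 -0.044] [0.017 0.019] 22.1
[22.35   0.461  0.465  0.156 -0.02  -0.123 -0.526  5.851  4.38   0.047]
avg [ 0.042 -0.044] [0.022 0.019] 22.48
```

View pics/s7.png

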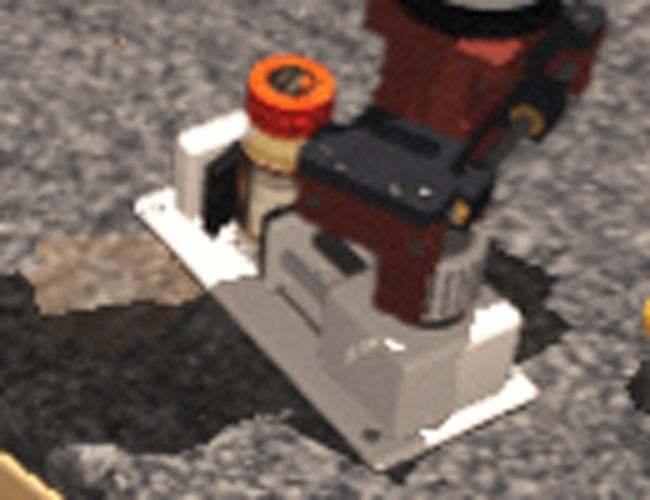

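```bash
python3 -c "
from turn import *
turn(2,.1); avg()
"
```

```text
[22.783  0.361  0.365  0.056  0.018 -0.243 -0.389  6.424  3.804  0.048]
[23.033  0.261  0.265 -0.044  0.023 -0.248 -0.489  5.679  4.058  0.048]
avg [ 0.048 -0.072] [0.037 0.043] 23.17
```

The torque is flat: −0.235 at q7 0.81 and −0.248 at 0.26 with the same step size. The ratchet has therefore slipped about 0.6 rad, roughly two clicks, which is short of the stop. I'll let go, rise and inspect.

Run:
```python
from h import *
np.set_printoptions(precision=4,suppress=True)
fingers.open_jaws(); p=get_obs()["eef_pos"]; print(get_obs()["contact_force"])
env.move_linear([p[0],p[1],.27],None,v=.15); o=get_obs(); print(o["time"])
s=snap("wrist"); cv2.imwrite("pics/w8.png",s["image"][:,:,::-1]);W=cloud(s).reshape(-1,3)
th=-.254; R2=np.array([[np.cos(th),-np.sin(th)],[np.sin(th),np.cos(th)]]); O=np.array([.494,-.1266])
L=np.c_[(W[:,:2]-O)@R2,W[:,2]]
k=L[(abs(L[:,0])<.04)&(abs(L[:,1]-.036)<.035)&(L[:,2]>.108)&(L[:,2]<.125)]; print("cap in vice",len(k),k.min(0) if len(k) else 0,k.max(0) if len(k) else 0)
q=o["joint_positions"].copy()
env.movej(np.r_[q[0]+.6,q[1:]]) if True else 0
for n in("scene","top"):
    s=snap(n); a=s["image"][200:300,320:450] if n=="scene" else s["image"][155:230,345:455]
    cv2.imwrite(f"pics/{n}8.png",cv2.resize(a[:,:,::-1],None,fx=5.5,fy=5.5,interpolation=cv2.INTER_CUBIC))
print(get_obs()["time"],get_obs()["eef_pos"])
```

```text
[-0.2262 -0.6555  0.1634]
24.8833
cap in vice 3022 [-0.0216  0.0139  0.1083] [0.0212 0.058  0.1192]
26.2 [ 0.2786 -0.4324  0.2691]
```

View pics/w8.png

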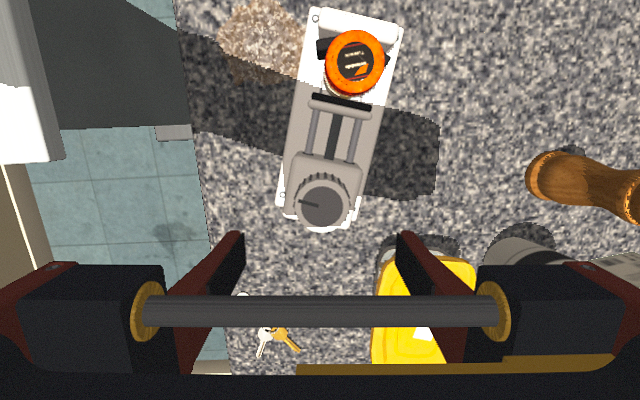

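View pics/scene8.png

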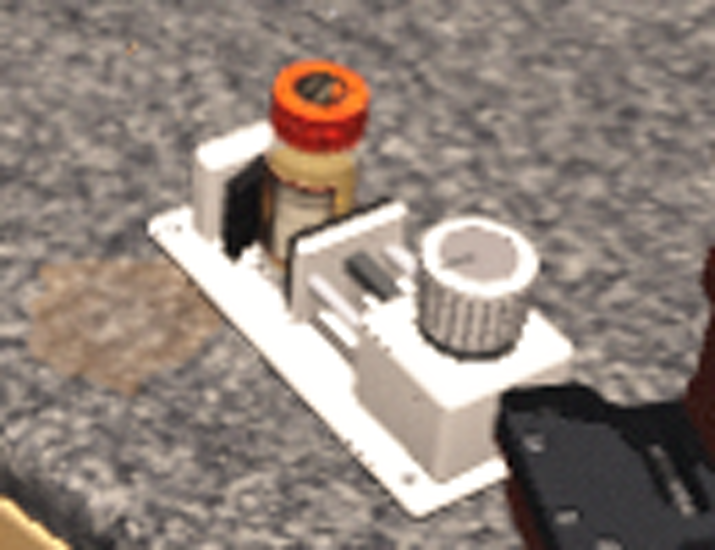

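View pics/top8.png

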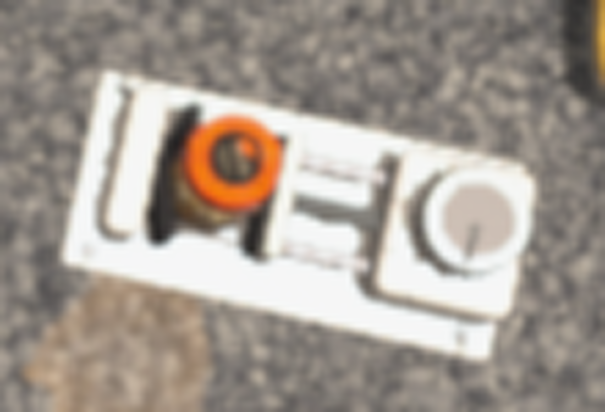

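The jar is upright and seated (vice y 0.036), and the pad touches it. I'll check with the pointer mark whether the knob followed the fingers over the whole 2.45 rad.

Run:
```python
import cv2,numpy as np
a=cv2.imread("pics/w6.png")[165:265,270:370]; b=cv2.imread("pics/w8.png")[155:255,270:370]
cv2.imwrite("pics/c9.png",np.hstack([cv2.resize(x,(400,400),interpolation=cv2.INTER_CUBIC) for x in(a,b)]))
```

View pics/c9.png

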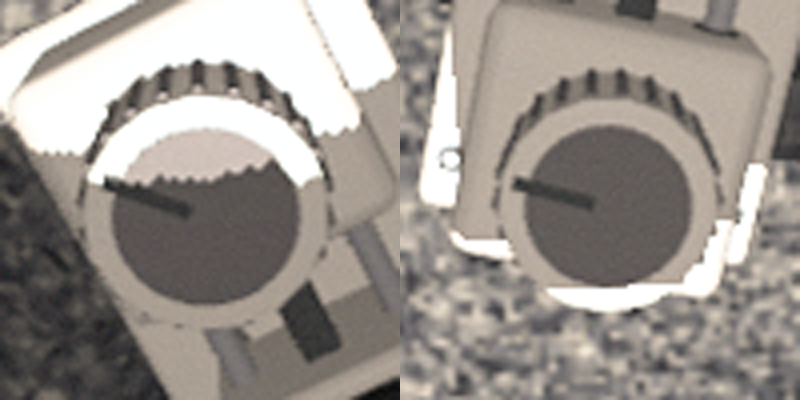

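Run:
```python
from h import *
s=snap("top"); W=cloud(s); t=W[195:222,272:298].reshape(-1,3); k=t[t[:,2]>.05]; print("shaker",k.min(0),k.max(0))
o=get_obs(); print(o["time"],o["contact_force"],abs(o["dq"]).max())
print(job.sign_off())
```

```text
shaker [0.439491   0.15662036 0.05025077] [0.47435497 0.19198791 0.09336239]
26.25 [ 0.27250041  0.8387951  -0.70383381] 0.005652210519930906
the job is handed in; nothing more can be done
None
```

The red-capped spice jar stands clamped upright in the vice, and I handed the job in at 26.3 s. I took it by the cap, set it on the plate between the jaws, let go, then turned the knob about 2.45 rad clockwise in one grasp.

- **Ratchet slip:** the load rose over about 0.6 rad, then stayed flat for about 0.6 rad more, which I take as roughly two clicks, short of the stop at 0.95 rad. I inferred this from the torque levelling off. The resting moment readings were noisy and still crept up slightly, and I could not make out individual clicks.
- **Grip on the knob:** the pointer mark moved only about 4° relative to the fingers. So the knob turned nearly as far as the hand and the fingers did not slip. A rough reading from the top view gave less, about 2.1 rad, but that image was coarse and I trusted the wrist camera.
- **Jar:** it is upright at about y = 36 mm of the vice, where a jar seated in the V should be, with the jaw pad against it.
- **Shaker:** still standing where it was.
- **Robot:** at rest, away from everything.

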